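# Set the gib screw and run the magnet coil home

## Robot

A 6-joint arm with a two-finger parallel gripper is mounted at the origin on the work surface. World frame = base frame: x ahead of the robot, y to its left, z up, the work surface at z = 0. Lengths are in m, angles in rad, forces in N, time in s.
With the tool pointing down it reaches from about 0.3 to 0.775 m from the base axis. Payload 14.6 kg.
Tool frame: the origin (TCP) lies at the very end of the fingers, on their centre line; the grasp point (between the pads) lies 19 mm behind it; z points along the fingers, x is the direction in which the jaws open and shut, and the axes are right-handed (so a half turn about z gives the same grasp; the last joint's range is limited). The gripper opens to 94 mm and grips with 3 to 60 N. Pads are 16 mm wide; open, the fingers measure 119 mm over their backs; the gripper's body (75 mm by 177 mm) begins 78 mm behind the grasp point.
Start: joints at [1.089, 0.3, 1.521, -0, 1.321, -0.067], TCP at [0.222, 0.503, 0.205] pointing down, gripper open.
Joint ranges: [-3.03, 3.03], [-0.79, 2.21], [0.23, 2.52], [-1.04, 4.18], [0, 3.07], [-2.55, 2.55]. Speed limits (rad/s): [2.22, 2.22, 2.57, 3.14, 3.14, 3.14].

## Interface

Orientations are given as [roll, pitch, yaw] about the fixed x, y, z axes, in that order (R = Rz(yaw) Ry(pitch) Rx(roll)).
In Python, from station import ctrl gives the robot as it stands.
- The arm moves only by the shell command python3 -m inch 'ROWS' [FORCE]. ROWS is JSON, one flat list of numbers, 7 for each row, row after row: the shift along the tool's x, y, z in cm, then the turn, a rotation vector about the tool's x, y, z in rad, then the opening, from 0 (shut) to 1 (fully open). In form: [tx, ty, tz, wx, wy, wz, claw, tx, ty, tz, wx, wy, wz, claw, ...]. A call has 1 to 20 rows; each row shifts and turns the commanded pose from where the row before left it, along the tool's axes as they then stand; what a row does not reach is not made up. A row lasts 1/8 s, in which the tool goes at most 62.5 mm and 10.7 degrees, less where a joint would pass 70% of its speed; a pose out of reach is approached as far as the arm can. A call is refused whole if a number of a shift passes 6.25 or a number of a turn 0.188, either way. A call with a gripper value outside its range is refused whole. The fingers move at their own pace and stop on an object; FORCE is the grip in N (left out, the last holds). Time passes only in rows, so rows that do not move let the fingers close. It gives the time, the measured TCP pose, the force and the opening at its end, in the units of the state.
- ctrl.get_obs(): the state, without advancing time (a new reading comes with each control period).
- ctrl.camera(name): name is "scene" or "top" or "wrist"; returns (picture, depth): 480x640x3 uint8, red, green, blue; 480x640 float32, m along the optical axis (not along the pixel's ray), 0 where there is no reading.
- ctrl.camera_params(name): a dict with "vertical_fov" (degrees; the focal length in pixels is half the picture's height over the tangent of half this angle, whatever the lens; pixels are square), "cx", "cy" (the principal point, pixels), "camera_from_world" (4x4, takes a point from world to camera coordinates); the wrist camera has in their place "mount" (4x4, takes a point from camera to tool coordinates, whose origin is the TCP and whose axes are the tool frame's). Camera axes: x right, y down, z forward; pixel columns grow to the right and rows downward; lengths in m; the calibration is good to about 2 mm. The wrist camera is an equidistant fisheye: a pixel r from the principal point sees the ray r / f radians off the axis. A picture is of the moment at which its call begins: read the wrist's pose just before it. camera_params takes no time and is no camera call.
- ctrl.hand_in(): hands the job in, once; it reports no verdict.
Trained networks look in the newest picture that a camera, given by its name, has taken for a name from the list of things; names that differ only in an ending like _2 or _b are one class to them, and where a whole thing is asked for, a point or a joint stands for the part that bears it (a point fixed in the world has none). Each returns a list of dicts, best first, with "score" (0 to 1); they miss things now and then, are a little off and sometimes report something else, mostly with a low value. They report only what shows in the picture. A call takes as long as a camera call.
- ctrl.spot_in(camera, label): "bbox" ([centre column, centre row, width, height] in pixels, round what is visible of it).
- ctrl.place_of(camera, label): "centre" ([column, row] in pixels: a listed point, or the origin of a listed thing).
The state is a dict: "time_s": time; "qpos": joint angles; "joint_vel": joint speeds; "tau": joint torques, N m; "ee_pos": TCP position; "eef_rot": TCP orientation; "force": force on the tool from outside, world axes, zero at the start; "moment": the same for the moment, N m; "grip_width": finger opening in m.
Only numpy, scipy, OpenCV 4.12 (cv2) and the standard library are available. Lean on these libraries where they do the work, as an engineer would, in place of code of your own. Each camera call takes 0.05 s, during which the arm holds its last target. There are 200 camera calls.

## Task

Set the gib on the magnet's sliding coil carriage: turn the red thumbscrew clockwise until it bottoms, then back it off a quarter of a turn so that the carriage runs free without shake. Then push the coil along its rail until the carriage is fully home against the brass stop, and let go; do not touch the specimen between the poles, and leave the other things on the bench where they are.

Things in the scene. Friction and masses are not known exactly. Their poses are not given: they have to be found in the camera images.
- magnet: The electromagnet, bolted down: white base plate 260 (x) x 600 (y) x 18 mm with a rail along y. Origin: centre of its underside, on the bench; z up. At the -y end a fixed white coil (y -280 to -160 mm), towards +y an equal coil on a sliding carriage. Above the base plate all keeps within x = -55 to 55 mm, top 146 mm above the bench. A brass stop block on the rail ends at y = +5 mm
- carriage (a joint): Sliding coil carriage (m): 0 = out at the rail's +y end, 0.060 = fully home on the brass stop; moves along the magnet's -y. White coil cover 110 (x) x 120 (y) mm, top 146 mm above the bench; behind it (+y) a steel plate 100 x 110 mm, top 58 mm, with the thumbscrew. Drag about 3 N, stays where left; with the screw within about 0.3 rad of the bottom it is held by about 20 N
- push_face (a point): Middle of the outer end face (towards the magnet's +y) of the sliding coil's cover, 106 mm above the bench. The face is flat, 110 mm wide, up to 118 mm height; above that 90 mm wide and set back 4 mm, to the top at 146 mm. Pushing here along the magnet's -y slides the carriage home. Its axes are the magnet's
- gib_screw (a joint): Angle of the thumbscrew (rad): 0 = bottomed (hard stop); grows as it is unscrewed, counter-clockwise from above; clockwise tightens. 1.571 = a quarter turn out, 5.0 = the most. Turns with about 0.12 N m of drag and stays where left; it does not rise as it turns
- screw_grip (a point): Middle of the thumbscrew's red head, on the upright screw axis, 96 mm above the bench. The head is a flat upright blade 60 mm long (this point's y), 14 mm thick (its x), from 80 to 108 mm above the bench; below it a stem 13 mm thick, a collar 23 mm across with its top at 72 mm. The point turns with the screw; its y lies along the rail when bottomed. The axis stands 70 mm outside push_face
- specimen: Black specimen disc 28 mm across with a small film on it, on a thin post between the poles; origin at the disc's underside, 86 mm above the bench. Not to be touched
- spare_pole: Bystander: loose steel pole piece, 44 mm across, 46 mm high, standing on the magnet's base plate; origin at its underside
- screwdriver: Bystander: blue-handled screwdriver 200 mm long lying on the magnet's base plate beside the rail; origin on its underside at mid length
- teslameter: Bystander: yellow hand-held meter 78 x 160 x 36 mm lying in front of the magnet; origin at the centre of its underside
- lens_cleaner: Bystander: white bottle with blue cap, 52 mm across, 125 mm high; origin at its underside
- objective: Bystander: chromed microscope objective standing on its nose, 35 mm across, 58 mm high; origin at its underside
- sample_tray: Bystander: clear divided tray 110 x 90 x 28 mm; origin at the centre of its underside

How it is judged:
By the outcome, as a careful person would: the job done as asked, in the order asked, and still so for the second after the job is handed in, with the robot touching nothing.
It also fails if it takes over 67 s, if anything falls off the work surface, if the arm or the gripper's body presses on something with over 40 N, if the wrist force passes 120 N, or if a joint passes its speed limit or range.

## Working session

There is one attempt and no reset: what is moved stays moved. The work goes in short steps, Python scripts to look and compute and a shell command to move; the robot and the scene stay as the last step left them, time stands still between calls to the robot, and variables do not carry over. Pictures are saved under pics/ and viewed, about 8 in all and at most 12, crops included, and the job is handed in when it is done.

```bash
mkdir -p pics; ls; cat > h.py <<'E'
import numpy as np, cv2
from station import ctrl
from scipy.spatial.transform import Rotation as R
def world(cam,px,z=None,depth=None):
    p=ctrl.camera_params(cam); f=240/np.tan(np.radians(p['vertical_fov'])/2)
    T=np.linalg.inv(np.array(p['camera_from_world']))
    d=np.array([(px[0]-p['cx'])/f,(px[1]-p['cy'])/f,1.])
    if depth is not None: return T[:3,:3]@(d*depth)+T[:3,3]
    w=T[:3,:3]@d; return T[:3,3]+w*(z-T[2,3])/w[2]
def save(cam,name):
    im,dp=ctrl.camera(cam); cv2.imwrite(f'pics/{name}.png',im[:,:,::-1]); return im,dp
E
python3 - <<'E'
from h import *
for c in ('scene','top'):
    im,dp=save(c,c+'0')
    print(c)
    for l,z in (('magnet',0),('push_face',.106),('screw_grip',.096),('specimen',.086),('spare_pole',.018),('screwdriver',.018),('teslameter',0),('lens_cleaner',0),('objective',0),('sample_tray',0)):
        for r in ctrl.place_of(c,l)[:1]: print(l,round(r['score'],2),np.round(r['centre']),np.round(world(c,r['centre'],z),3))
s=ctrl.get_obs(); print(s)
E
```

```text
pics
scene
magnet 0.74 [336. 319.] [ 0.566 -0.06   0.   ]
push_face 0.74 [367. 234.] [0.549 0.11  0.106]
screw_grip 0.74 [381. 214.] [0.549 0.184 0.096]
specimen 0.71 [325. 333.] [ 0.582 -0.136  0.086]
spare_pole 0.65 [303. 296.] [ 0.478 -0.053  0.018]
screwdriver 0.94 [391. 299.] [0.653 0.036 0.018]
lens_cleaner 0.97 [440. 180.] [ 0.61   0.451 -0.   ]
objective 0.74 [351. 152.] [0.345 0.429 0.   ]
sample_tray 0.62 [396. 161.] [0.473 0.458 0.   ]
top
magnet 0.81 [355. 209.] [ 0.575 -0.051  0.   ]
push_face 0.97 [294. 211.] [0.555 0.118 0.106]
screw_grip 0.64 [269. 212.] [0.553 0.184 0.096]
specimen 0.67 [393. 198.] [ 0.592 -0.147  0.086]
spare_pole 0.7 [354. 239.] [ 0.487 -0.045  0.018]
screwdriver 0.68 [324. 180.] [0.655 0.037 0.018]
teslameter 0.75 [418. 271.] [ 0.397 -0.227  0.   ]
lens_cleaner 0.57 [176. 197.] [0.612 0.46  0.   ]
objective 0.5 [187. 284.] [0.364 0.424 0.   ]
sample_tray 0.75 [168. 245.] [0.475 0.481 0.   ]
{'time_s': 1.1, 'qpos': array([ 1.08936752e+00,  2.99896146e-01,  1.52099888e+00,  2.19051433e-06,
        1.32071976e+00, -6.65921616e-02]), 'joint_vel': array([ 0.00163795,  0.00096419, -0.00053738, -0.00229873, -0.0013621 ,
        0.00115844]), 'tau': array([-1.34631250e-06, -5.31658387e+01, -3.52912939e+01,  7.08342483e-02,
        2.13630981e-02, -2.01988314e-05]), 'ee_pos': array([0.2216637 , 0.50333805, 0.20544817]), 'eef_rot': array([-3.14158906e+00,  2.19444929e-05,  1.15595914e+00]), 'force': array([ 0.05758863, -0.16908654,  0.12491466]), 'moment': array([ 0.02796024,  0.03688983, -0.02088047]), 'grip_width': 0.09409602367219987}
```

```bash
python3 - <<'E'
import cv2
a=cv2.imread('pics/top0.png'); b=cv2.imread('pics/scene0.png')
cv2.imwrite('pics/topc.png',cv2.resize(a[130:310,140:460],None,fx=2.5,fy=2.5,interpolation=cv2.INTER_CUBIC))
E
```

```text
(no output)
```

View pics/topc.png

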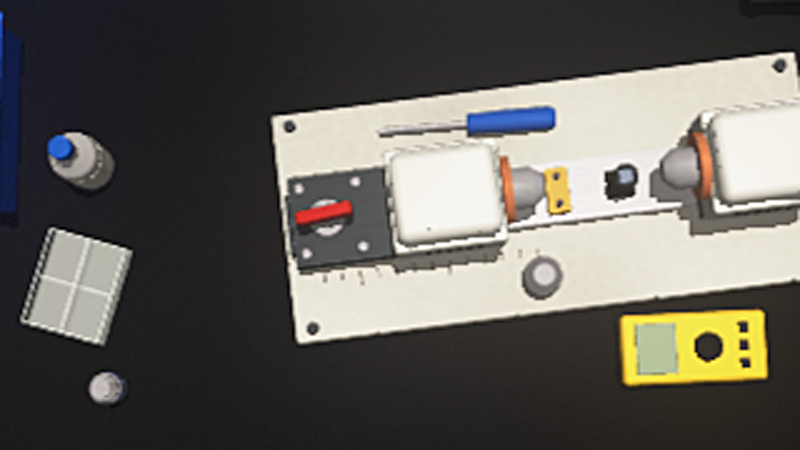

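View pics/scene0.png

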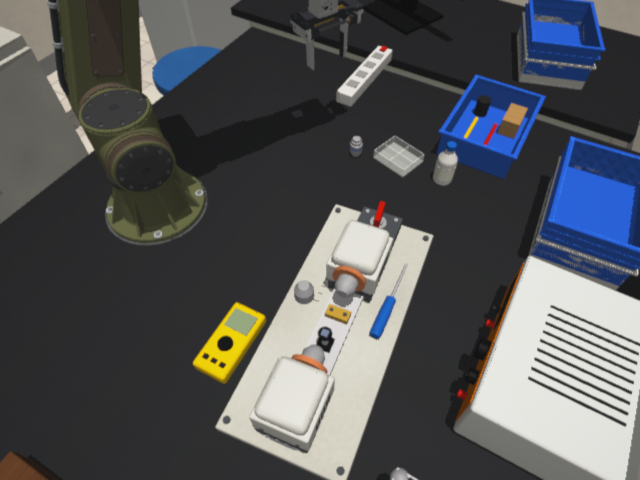

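The top crop shows the blade nearly along the rail (crop 297,220 to 352,209), so the screw is at about 0.07 or π+0.07. The scene view agrees with the layout, and the path to the screw is clear. Moving above it.

```bash
cat >> h.py <<'E'
def wpt(px,z,pose):
    p=ctrl.camera_params('wrist'); f=240/np.tan(np.radians(p['vertical_fov'])/2)
    v=np.array([px[0]-p['cx'],px[1]-p['cy']]); r=np.hypot(*v); th=r/f
    d=np.append(v/max(r,1e-9)*np.sin(th),np.cos(th))
    M=np.array(p['mount']); Rw=R.from_euler('xyz',pose['eef_rot']).as_matrix()
    o=Rw@M[:3,3]+pose['ee_pos']; w=Rw@M[:3,:3]@d
    return o+w*(z-o[2])/w[2]
E
python3 -m inch '[-1.6,4.3,0,0,0,0,1,-1.6,4.3,0,0,0,0,1,-1.6,4.3,0,0,0,0,1,-1.6,4.3,0,0,0,0,1,-1.6,4.3,0,0,0,0,1,-1.6,4.3,0,0,0,0,1,-1.6,4.3,0,0,0,0,1,-1.6,4.3,0,0,0,0,1,-1.6,4.3,0,0,0,0,1,-1.6,4.3,0,0,0,0,1,0,0,0,0,0,0.16,1,0,0,0,0,0,0.16,1,0,0,0,0,0,0.16,1,0,0,0,0,0,0.16,1,0,0,0,0,0,0.16,1,0,0,0,0,0,0.16,1,0,0,0,0,0,0,1]' 35
python3 - <<'E'
from h import *
s=ctrl.get_obs(); im,dp=save('wrist','w1')
print(s['ee_pos'],s['eef_rot'],s['qpos'])
for l,z in (('screw_grip',.096),('push_face',.106)):
    for r in ctrl.place_of('wrist',l)[:2]: print(l,r,wpt(r['centre'],z,s))
hsv=cv2.cvtColor(im,cv2.COLOR_RGB2HSV); m=((hsv[...,0]<8)|(hsv[...,0]>172))&(hsv[...,1]>180)&(hsv[...,2]>120)
n,lab,st,c=cv2.connectedComponentsWithStats(m.astype(np.uint8)); 
for k in np.argsort(-st[1:,4])[:2]+1: print(st[k],c[k])
k=np.argmax(st[1:,4])+1; ys,xs=np.where(lab==k)
w=np.array([wpt((x,y),.108,s)[:2] for x,y in zip(xs,ys)]).astype(np.float32)
print(cv2.minAreaRect(w*1000))
E
```

```text
time_s: 3.22
ee_pos: [0.5507, 0.1836, 0.2054]
eef_rot: [-3.142, 0.0, 0.197]
force: [0.6, 0.7, -0.3]
grip_width: 0.0937
[0.55070415 0.18362671 0.20542162] [-3.14156179e+00  4.22821767e-05  1.96940132e-01] [2.58741135e-01 3.68159744e-01 1.43046884e+00 3.43026695e-05
 1.34300436e+00 6.17932569e-02]
screw_grip {'centre': [312.1, 235.1], 'score': 0.73} [0.54341051 0.18532362 0.096     ]
push_face {'centre': [303.0, 318.4], 'score': 0.82} [0.54927508 0.11600413 0.106     ]
[308 268  10   5  30] [313.23333333 270.7       ]
[305 272   1   1   1] [305. 272.]
((548.7582397460938, 160.53282165527344), (7.1194024085998535, 3.348078489303589), 11.359408378601074)
```

View pics/w1.png

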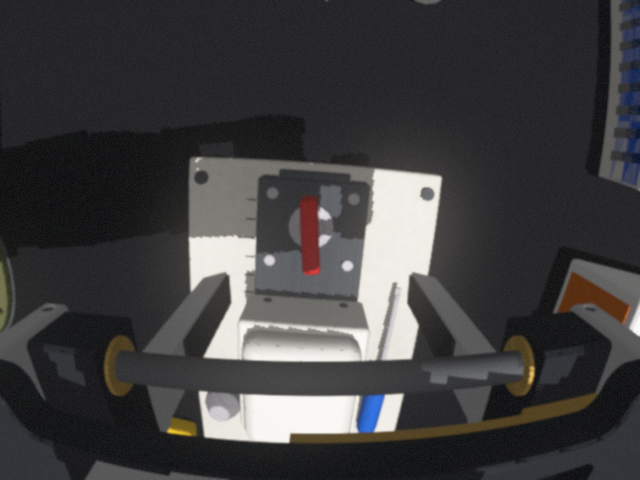

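The wrist picture shows the blade from (309,198) to (312,272), in shadow. I'll re-threshold the saved image without a new camera call, and measure the plate edges too.

```bash
python3 - <<'E'
from h import *
im=cv2.imread('pics/w1.png')[:,:,::-1]; s=ctrl.get_obs()
hsv=cv2.cvtColor(np.ascontiguousarray(im),cv2.COLOR_RGB2HSV); m=((hsv[...,0]<8)|(hsv[...,0]>172))&(hsv[...,1]>150)&(hsv[...,2]>60)
n,lab,st,c=cv2.connectedComponentsWithStats(m.astype(np.uint8)); k=np.argmax(st[1:,4])+1; print(st[k],c[k])
ys,xs=np.where(lab==k)
w=np.array([wpt((x,y),.108,s)[:2] for x,y in zip(xs,ys)]).astype(np.float32)
print(cv2.minAreaRect(w*1000))
v=np.linalg.eigh(np.cov(w.T))[1][:,1]; print('blade thickness-yaw',(np.arctan2(v[1],v[0])-np.pi/2+np.pi/2)%np.pi-np.pi/2)
# base plate corner/edges (z=.018), steel plate edges (z=.058)
for a,b,z in (((262,178),(254,292),.058),((367,182),(360,297),.058),((189,160),(190,270),.018),((441,178),(431,270),.018)):
    A,B=wpt(a,z,s),wpt(b,z,s); print(A[:2],B[:2],-np.arctan2(A[0]-B[0],A[1]-B[1])*-1*-1)
E
```

```text
[ 300  197   19   77 1135] [309.26167401 234.74096916]
((540.95654296875, 187.11651611328125), (12.160445213317871, 60.63482666015625), 13.103858947753906)
blade thickness-yaw 0.23157055018258954
[0.4909527  0.21819742] [0.50071536 0.10953458] 0.08960301781790511
[0.58276588 0.23300235] [0.60145202 0.12490509] 0.17117250763605166
[0.40706329 0.21864988] [0.42268788 0.10116942] 0.13222142332936457
[0.66302756 0.25115836] [0.67887977 0.15332787] 0.16064132186157098
```

```bash
python3 -m inch '[-0.6,-0.3,2.5,0,0,-0.035,0.6,0,0,2.5,0,0,0,0.6,0,0,2.5,0,0,0,0.6,0,0,0,0,0,0,0.6]' 35
python3 - <<'E'
from h import *
s=ctrl.get_obs(); im,dp=save('wrist','w2')
for r in ctrl.place_of('wrist','screw_grip')[:1]: print(r,wpt(r['centre'],.096,s))
hsv=cv2.cvtColor(im,cv2.COLOR_RGB2HSV); m=((hsv[...,0]<8)|(hsv[...,0]>172))&(hsv[...,1]>150)&(hsv[...,2]>50)
n,lab,st,c=cv2.connectedComponentsWithStats(m.astype(np.uint8)); k=np.argmax(st[1:,4])+1
ys,xs=np.where(lab==k)
w=np.array([wpt((x,y),.108,s)[:2] for x,y in zip(xs,ys)]).astype(np.float32)
print(s['ee_pos'],s['eef_rot'],cv2.minAreaRect(w*1000))
E
```

```text
time_s: 3.88
ee_pos: [0.5434, 0.1852, 0.129]
eef_rot: [3.141, 0.003, 0.233]
force: [0.4, 0.1, 0.4]
grip_width: 0.0584
{'centre': [321.4, 271.1], 'score': 0.73} [0.54353635 0.18502325 0.096     ]
[0.54344397 0.18520349 0.12902122] [3.14146702 0.0031649  0.23295416] ((540.6514282226562, 188.47369384765625), (12.543644905090332, 62.292667388916016), 12.759020805358887)
```

View pics/w2.png

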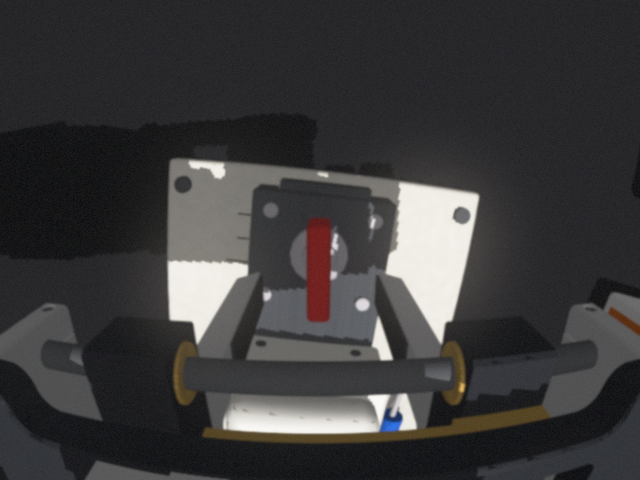

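The blade, at (319,220-322), is upright and centred between the fingers. Descending and gripping.

```bash
python3 -m inch '[-0.1,-0.1,2.5,0,0,0,0.6,0,0,2.5,0,0,0,0.6,0,0,0,0,0,0,0.6,0,0,0,0,0,0,0,0,0,0,0,0,0,0,0,0,0,0,0,0,0,0,0,0,0,0,0,0,0]' 35
python3 -m inch '[0,0,0,0,0,0.1,0,0,0,0,0,0,0.1,0,0,0,0,0,0,0.1,0,0,0,0,0,0,0,0]'
python3 - <<'E'
from h import *
s=ctrl.get_obs(); print(s['qpos'],s['force'],s['moment'],s['grip_width'],s['eef_rot'],s['ee_pos'])
E
```

```text
time_s: 4.47
ee_pos: [0.5447, 0.1855, 0.1317]
eef_rot: [-3.141, -0.002, -0.068]
force: [0.6, 0.2, 0.4]
grip_width: 0.0196
[ 2.64634359e-01  4.23281060e-01  1.53166654e+00 -1.54701708e-05
  1.18486151e+00  3.32399070e-01] [0.57347862 0.2487888  0.37834273] [-0.03779065  0.05848237  0.02446579] 0.01963922599022149 [-3.14102422e+00 -1.69059752e-03 -6.77593814e-02] [0.54471749 0.18552905 0.13169841]$: bad value
```

The first call was refused for a wrong number count, so only the turn ran, in the air above the blade with nothing touched. Undoing it and going down properly.

```bash
python3 -m inch '[0,0,0,0,0,-0.15,0.6,0,0,0,0,0,-0.15,0.6,0,0,0,0,0,0,0.6,0,0,0,0,0,0,0.6]' 35
python3 - <<'E'
from h import *
s=ctrl.get_obs(); print(s['qpos'],s['grip_width'],s['eef_rot'],s['ee_pos'])
E
```

```text
time_s: 4.97
ee_pos: [0.5444, 0.1854, 0.1308]
eef_rot: [-3.142, -0.001, 0.229]
force: [0.8, 0.1, 0.0]
grip_width: 0.055
[ 2.64637558e-01  4.24172721e-01  1.53254109e+00 -9.50873160e-06
  1.18433095e+00  3.57345902e-02] 0.05503001059030767 [-3.14158188e+00 -5.47859641e-04  2.28906547e-01] [0.54437538 0.1854398  0.13083712]
```

```bash
python3 -m inch '[-0.2,-0.1,2.6,0,0,0,0.6, 0,0,2.6,0,0,0,0.6, 0,0,0,0,0,0,0.6, 0,0,0,0,0,0,0, 0,0,0,0,0,0,0, 0,0,0,0,0,0,0, 0,0,0,0,0,0,0]' 35
python3 - <<'E'
from h import *
s=ctrl.get_obs(); print(s['qpos'],s['force'],s['moment'],s['grip_width'],s['eef_rot'],s['ee_pos'])
E
```

```text
time_s: 5.85
ee_pos: [0.5422, 0.1859, 0.0788]
eef_rot: [-3.142, -0.0, 0.231]
force: [-0.7, -0.5, 0.2]
grip_width: 0.0195
[ 2.66500788e-01  4.82521638e-01  1.58054174e+00 -1.03525036e-05
  1.07803346e+00  3.55846803e-02] [-0.68922793 -0.5392596   0.16034943] [-0.00722995  0.04083295  0.00327958] 0.019500937402807797 [-3.14158413e+00 -4.95825085e-04  2.30921000e-01] [0.54217329 0.1859471  0.07878977]
```

```bash
python3 -m inch '[0,0,0,0,0,0,0, 0,0,0,0,0,0,0, 0,0,0,0,0,0,0]' 35
python3 -m inch '[0,0,0,0,0,0.06,0, 0,0,0,0,0,0.06,0, 0,0,0,0,0,0.06,0, 0,0,0,0,0,0,0]'
python3 - <<'E'
from h import *
s=ctrl.get_obs(); print(s['qpos'],s['force'],s['moment'],s['grip_width'],s['eef_rot'],s['ee_pos'])
E
```

```text
time_s: 6.22
ee_pos: [0.5426, 0.186, 0.0787]
eef_rot: [-3.142, -0.002, 0.231]
force: [5.5, 1.5, -0.7]
grip_width: 0.0139
time_s: 6.72
ee_pos: [0.543, 0.1861, 0.0787]
eef_rot: [-3.141, -0.002, 0.05]
force: [8.2, 1.5, -2.1]
grip_width: 0.0136
[ 2.66373742e-01  4.83144026e-01  1.57975536e+00 -6.94087893e-05
  1.07626851e+00  2.16393788e-01] [ 8.24040288  1.52089417 -2.09015168] [ 0.32617824 -1.39041869 -0.04631643] 0.01363847785385409 [-3.14113178e+00 -2.38133486e-03  5.00122736e-02] [0.54296898 0.18607431 0.07872946]
```

```bash
python3 -m inch '[0.2,0,0,0,0,0.1,0, 0,0,0,0,0,0.1,0, 0,0,0,0,0,0.1,0, 0,0,0,0,0,0.1,0]' 
python3 - <<'E'
from h import *
s=ctrl.get_obs(); print(s['qpos'],s['force'],s['moment'],s['grip_width'],s['eef_rot'],s['ee_pos'])
print([np.round(r['centre']) for r in [] ]); im,dp=save('wrist','w3')
E
```

```text
time_s: 7.22
ee_pos: [0.5439, 0.186, 0.0787]
eef_rot: [3.141, 0.0, -0.352]
force: [-0.6, -0.7, 2.5]
grip_width: 0.0134
[ 2.65884219e-01  4.86401071e-01  1.57493467e+00 -9.83019605e-05
  1.08071775e+00  6.17948562e-01] [-0.56058986 -0.65182431  2.49065436] [-0.14483718  0.24641636  0.11693   ] 0.013382130465421152 [ 3.14125499e+00  3.25375343e-04 -3.52018108e-01] [0.54386076 0.18601937 0.07867163]
[]
```

View pics/w3.png

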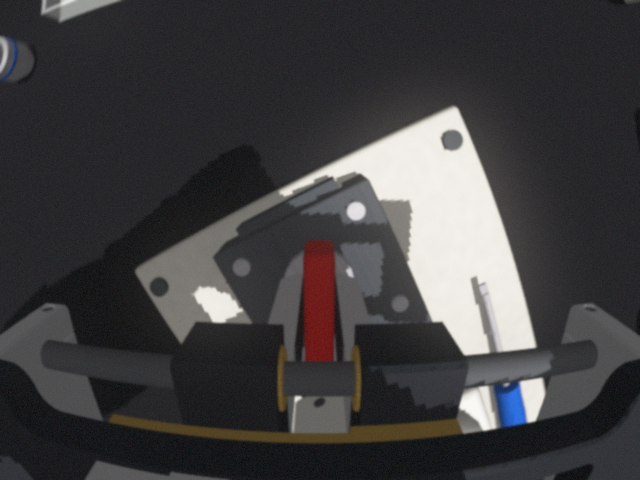

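The picture shows the blade (319, 240-360) turning with the fingers, and the 0.117 N m moment matches the drag. So the screw began near π+0.1. Continuing clockwise to near the joint range.

```bash
python3 -m inch '[0,0,0,0,0,0.15,0, 0,0,0,0,0,0.15,0, 0,0,0,0,0,0.15,0, 0,0,0,0,0,0.15,0, 0,0,0,0,0,0.15,0, 0,0,0,0,0,0.15,0, 0,0,0,0,0,0.15,0, 0,0,0,0,0,0.15,0, 0,0,0,0,0,0.15,0, 0,0,0,0,0,0.15,0, 0,0,0,0,0,0.15,0, 0,0,0,0,0,0,0]' 
python3 - <<'E'
from h import *
s=ctrl.get_obs(); print(s['qpos'],s['force'],s['moment'],s['grip_width'],s['eef_rot'],s['ee_pos'])
E
```

```text
time_s: 8.78
ee_pos: [0.5447, 0.1857, 0.0787]
eef_rot: [-3.14, 0.0, -1.998]
force: [4.8, -2.5, 0.4]
grip_width: 0.0138
[ 2.65231478e-01  4.86711768e-01  1.57434580e+00 -6.37902489e-04
  1.07923270e+00  2.26377876e+00] [ 4.80186721 -2.54765959  0.43719675] [-0.36338365 -0.78672831 -0.21820177] 0.013813827751090224 [-3.14023123e+00  3.98993239e-04 -1.99824629e+00] [0.54465502 0.18571374 0.07871469]
```

```bash
python3 -m inch '[0,0,0,0,0,0,0.6, 0,0,0,0,0,0,0.6, 0,0,0,0,0,0,0.6, 0,0,-2.4,0,0,0,0.6, 0,0,-2.4,0,0,0,0.6]' 
python3 -m inch '[0,0,0,0,0,-0.185,0.6, 0,0,0,0,0,-0.185,0.6, 0,0,0,0,0,-0.185,0.6, 0,0,0,0,0,-0.185,0.6, 0,0,0,0,0,-0.185,0.6, 0,0,0,0,0,-0.185,0.6, 0,0,0,0,0,-0.185,0.6, 0,0,0,0,0,-0.185,0.6, 0,0,0,0,0,-0.185,0.6, 0,0,0,0,0,-0.185,0.6, 0,0,0,0,0,-0.185,0.6, 0,0,0,0,0,-0.185,0.6, 0,0,0,0,0,-0.185,0.6, 0,0,0,0,0,-0.185,0.6, 0,0,0,0,0,-0.185,0.6, 0,0,0,0,0,-0.185,0.6, 0,0,0,0,0,-0.18,0.6, 0,0,0,0,0,0,0.6, 0,0,0,0,0,0,0.6]' 
python3 - <<'E'
from h import *
s=ctrl.get_obs(); print(s['qpos'],s['force'],s['moment'],s['grip_width'],s['eef_rot'],s['ee_pos'])
im,dp=save('wrist','w4')
hsv=cv2.cvtColor(im,cv2.COLOR_RGB2HSV); m=((hsv[...,0]<8)|(hsv[...,0]>172))&(hsv[...,1]>150)&(hsv[...,2]>50)
n,lab,st,c=cv2.connectedComponentsWithStats(m.astype(np.uint8)); k=np.argmax(st[1:,4])+1
ys,xs=np.where(lab==k)
w=np.array([wpt((x,y),.108,s)[:2] for x,y in zip(xs,ys)]).astype(np.float32)
v=np.linalg.eigh(np.cov(w.T))[1][:,1]; print('thickness yaw',(np.arctan2(v[1],v[0])-np.pi/2)%np.pi)
print(cv2.minAreaRect(w*1000))
E
```

```text
time_s: 9.4
ee_pos: [0.5438, 0.186, 0.1269]
eef_rot: [3.141, -0.0, -1.998]
force: [-0.4, 0.1, -0.3]
grip_width: 0.0557
time_s: 11.78
ee_pos: [0.544, 0.186, 0.1264]
eef_rot: [-3.141, 0.0, 1.137]
force: [-0.4, -0.1, 0.8]
grip_width: 0.0561
[ 2.65781180e-01  4.29062858e-01  1.53660197e+00  3.94712222e-05
  1.17605153e+00 -8.71359164e-01] [-0.42699536 -0.1096281   0.84743932] [ 0.01038865  0.04262405 -0.01363912] 0.05612049517909135 [-3.14147454e+00  5.17595360e-05  1.13712517e+00] [0.54400905 0.18603303 0.12641385]
thickness yaw 1.139786282918669
((538.123779296875, 188.91795349121094), (12.56185245513916, 62.39274597167969), 65.29985809326172)
```

```bash
python3 -m inch '[0,0,2.4,0,0,0,0.6, 0,0,2.4,0,0,0,0.6, 0,0,0,0,0,0,0, 0,0,0,0,0,0,0, 0,0,0,0,0,0,0, 0,0,0,0,0,0,0, 0,0,0,0,0,0,0, 0,0,0,0,0,0,0, 0,0,0,0,0,0,0]' 35
python3 -m inch '[0,0,0,0,0,0.12,0, 0,0,0,0,0,0.12,0, 0,0,0,0,0,0.12,0, 0,0,0,0,0,0.12,0, 0,0,0,0,0,0.12,0, 0,0,0,0,0,0.12,0]'
python3 -c "
from h import *
s=ctrl.get_obs(); print(s['force'],s['moment'],s['tau'][5],s['qpos'][5])"
python3 -m inch '[0,0,0,0,0,0.08,0, 0,0,0,0,0,0,0]'
python3 -c "
from h import *
s=ctrl.get_obs(); print(s['force'],s['moment'],s['tau'][5],s['qpos'][5])"
python3 -m inch '[0,0,0,0,0,0.08,0, 0,0,0,0,0,0,0]'
python3 -c "
from h import *
s=ctrl.get_obs(); print(s['force'],s['moment'],s['tau'][5],s['qpos'][5])"
```

```text
time_s: 12.95
ee_pos: [0.5442, 0.186, 0.0789]
eef_rot: [3.141, -0.0, 1.141]
force: [-2.4, 0.3, 4.4]
grip_width: 0.0137
time_s: 13.7
ee_pos: [0.5435, 0.1858, 0.0788]
eef_rot: [-3.142, 0.002, 0.417]
force: [-7.4, -1.8, 11.0]
grip_width: 0.0142
[-7.3560278  -1.76458914 10.98707541] [-0.49780731  1.61239255  0.17022799] -1.848505474627018 -0.1514195434838915
time_s: 13.95
ee_pos: [0.5434, 0.1859, 0.0788]
eef_rot: [-3.141, 0.002, 0.34]
force: [-8.0, -1.6, 10.0]
grip_width: 0.0144
[-8.04615801 -1.5689469  10.0418697 ] [-0.46870036  1.63294193 -0.13434177] 0.5863211117684841 -0.07398656138755391
time_s: 14.2
ee_pos: [0.5433, 0.1859, 0.0788]
eef_rot: [-3.141, 0.002, 0.26]
force: [-8.7, -1.9, 10.3]
grip_width: 0.0135
[-8.65014688 -1.93428527 10.29800779] [-0.4962815   1.92011671 -0.07301943] 0.5649587698280811 0.005908011834737965
```

```bash
cat > q.py <<'E'
from h import *
s=ctrl.get_obs(); print(np.round(s['force'],1),np.round(s['moment'],3),round(s['tau'][5],3),round(s['qpos'][5],3),round(s['eef_rot'][2],3),round(s['grip_width'],4))
E
python3 -m inch '[-0.15,0,0,0,0,0.05,0, 0,0,0,0,0,0,0]' >/dev/null; python3 q.py
python3 -m inch '[0,0,0,0,0,0.04,0, 0,0,0,0,0,0,0]'>/dev/null; python3 q.py
python3 -m inch '[0,0,0,0,0,0.04,0, 0,0,0,0,0,0,0]'>/dev/null; python3 q.py
python3 -m inch '[0,0,0,0,0,0.04,0, 0,0,0,0,0,0,0]'>/dev/null; python3 q.py
```

```text
[3.1 2.2 3.3] [ 0.268 -0.262 -0.054] 0.467 0.055 0.211 0.0138
[1.5 2.1 4.9] [ 0.285 -0.219 -0.016] 0.365 0.094 0.172 0.0136
[2.1 2.2 5.7] [ 0.237 -0.146  0.029] 0.334 0.134 0.132 0.0143
[0.9 0.7 5.6] [ 0.173 -0.096  0.535] 0.88 0.173 0.093 0.0141
```

```bash
python3 -m inch '[0,0,0,0,0,0.03,0, 0,0,0,0,0,0,0]'>/dev/null; python3 q.py
python3 -m inch '[0,0,0,0,0,0.03,0, 0,0,0,0,0,0,0]'>/dev/null; python3 q.py
```

```text
[0.4 2.  5.4] [ 0.269 -0.104  0.779] 1.023 0.203 0.063 0.014
[1.5 1.8 5.7] [ 0.405 -0.085  0.764] 1.036 0.233 0.034 0.0143
```

Bottomed: the moment rose from drag level to a plateau of 0.77 N m from yaw ≈0.13, which matches the rail's direction. Re-seating the grip square on the blade, then backing off 1.571.

```bash
python3 -m inch '[0,0,0,0,0,-0.096,0.3, 0,0,0,0,0,0,0.3, 0,0,0,0,0,0,0.3, 0,0,0,0,0,0,0.3]'; python3 q.py
python3 - <<'E'
from h import *
s=ctrl.get_obs(); im,dp=save('wrist','w5')
hsv=cv2.cvtColor(im,cv2.COLOR_RGB2HSV); m=((hsv[...,0]<8)|(hsv[...,0]>172))&(hsv[...,1]>150)&(hsv[...,2]>50)
n,lab,st,c=cv2.connectedComponentsWithStats(m.astype(np.uint8)); k=np.argmax(st[1:,4])+1
ys,xs=np.where(lab==k)
w=np.array([wpt((x,y),.108,s)[:2] for x,y in zip(xs,ys)]).astype(np.float32)
v=np.linalg.eigh(np.cov(w.T))[1][:,1]; print('thickness yaw',np.arctan2(v[1],v[0])%np.pi-np.pi/2); print(cv2.minAreaRect(w*1000))
E
python3 -m inch '[0,0,0,0,0,0,0, 0,0,0,0,0,0,0, 0,0,0,0,0,0,0, 0,0,0,0,0,0,0, 0,0,0,0,0,0,0, 0,0,0,0,0,0,0]' 35; python3 q.py
```

```text
time_s: 16.2
ee_pos: [0.5425, 0.1856, 0.0783]
eef_rot: [3.142, 0.0, 0.126]
force: [0.6, -0.1, -0.1]
grip_width: 0.028
[ 0.6 -0.1 -0.1] [-0.014  0.056  0.019] 0.018 0.14 0.126 0.028
time_s: 17.0
ee_pos: [0.5429, 0.1857, 0.0785]
eef_rot: [-3.141, -0.001, 0.127]
force: [4.4, 0.9, -2.7]
grip_width: 0.0136
[ 4.4  0.9 -2.7] [ 0.084 -0.896 -0.157] -0.125 0.139 0.127 0.0136Traceback (most recent call last):
  File "<stdin>", line 6, in <module>
  File "h.py", line 13, in wpt
    p=ctrl.camera_params('wrist'); f=240/np.tan(np.radians(p['vertical_fov'])/2)
ValueError: time passes only in moves, steps and waits
```

```bash
python3 -m inch '[0.05,0,0,0,0,-0.131,0, 0,0,0,0,0,-0.131,0, 0,0,0,0,0,-0.131,0, 0,0,0,0,0,-0.131,0, 0,0,0,0,0,-0.131,0, 0,0,0,0,0,-0.131,0, 0,0,0,0,0,-0.131,0, 0,0,0,0,0,-0.131,0, 0,0,0,0,0,-0.131,0, 0,0,0,0,0,-0.131,0, 0,0,0,0,0,-0.131,0, 0,0,0,0,0,-0.131,0, 0,0,0,0,0,0,0, 0,0,0,0,0,0,0]'; python3 q.py
python3 -m inch '[0,0,0,0,0,0,0.4, 0,0,0,0,0,0,0.4, 0,0,0,0,0,0,0.4, 0,0,-2.5,0,0,0,0.4, 0,0,-2.5,0,0,0,0.4, 0,0,-2.5,0,0,0,0.4, 0,0,-2.5,0,0,0,0.4, 0,0,0,0,0,0,0.4]'
cat > blade.py <<'E'
from h import *
import sys
s=ctrl.get_obs(); im,dp=save('wrist',sys.argv[1]); P=ctrl.camera_params('wrist'); ctrl.camera_params=lambda c:P
hsv=cv2.cvtColor(im,cv2.COLOR_RGB2HSV); m=((hsv[...,0]<8)|(hsv[...,0]>172))&(hsv[...,1]>150)&(hsv[...,2]>50)
n,lab,st,c=cv2.connectedComponentsWithStats(m.astype(np.uint8)); k=np.argmax(st[1:,4])+1
ys,xs=np.where(lab==k)
w=np.array([wpt((x,y),.108,s)[:2] for x,y in zip(xs,ys)]).astype(np.float32)
v=np.linalg.eigh(np.cov(w.T))[1][:,1]; print('thickness yaw',(np.arctan2(v[1],v[0])-np.pi/2)%np.pi,s['ee_pos'],s['eef_rot']); print(cv2.minAreaRect(w*1000))
E
python3 blade.py w6
```

```text
time_s: 18.75
ee_pos: [0.5443, 0.1861, 0.0785]
eef_rot: [3.138, -0.001, 1.699]
force: [11.2, 4.2, -8.1]
grip_width: 0.0137
[11.2  4.2 -8.1] [ 0.85  -2.268  0.149] 0.076 -1.434 1.699 0.0137
time_s: 19.75
ee_pos: [0.5437, 0.1858, 0.18]
eef_rot: [3.139, -0.0, 1.699]
force: [-0.1, 0.4, -0.5]
grip_width: 0.0377
thickness yaw 1.700866491626515 [0.54366245 0.18584693 0.17997933] [ 3.13869621e+00 -4.14082021e-04  1.69902063e+00]
((538.3336181640625, 186.66668701171875), (60.02145004272461, 12.878379821777344), 7.008415222167969)
```

View pics/w6.png

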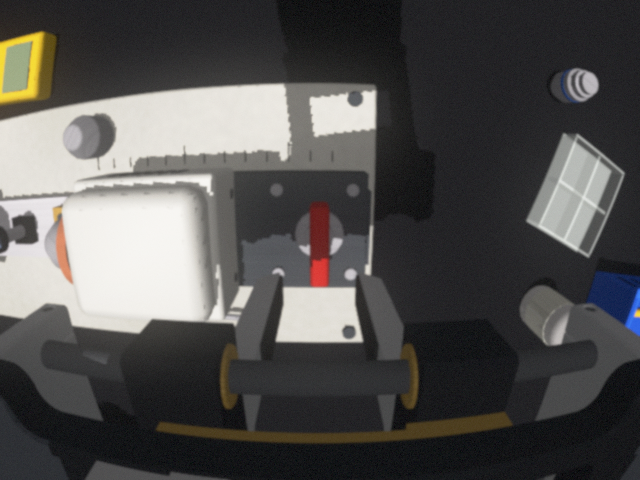

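View pics/w5.png

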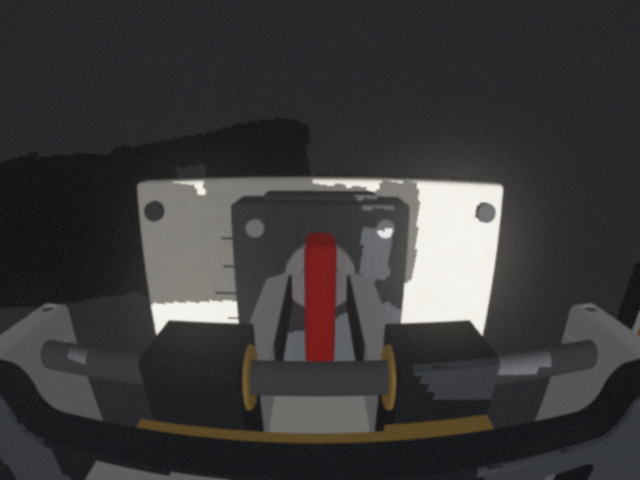

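w5 shows the bottomed blade parallel to the plate edges. w6 shows it square across the plate at (319,205-285), with thickness yaw 1.701 against the 1.70 wanted, so it is a quarter turn out. Now closing the fingers and dropping between the screw and the coil face.

```bash
python3 -m inch '[-1.75,0,0,0,0,0,0, -1.75,0,0,0,0,0,0, 0,0,0,0,0,0,0, 0,0,0,0,0,0,0, 0,0,0,0,0,0,0, 0,0,2.9,0,0,0,0, 0,0,2.8,0,0,0,0, 0,0,2.8,0,0,0,0, 0,0,0,0,0,0,0]' 40; python3 q.py
python3 -m inch '[-0.5,0,0,0,0,0,0, -0.5,0,0,0,0,0,0, -0.5,0,0,0,0,0,0, -0.5,0,0,0,0,0,0, -0.5,0,0,0,0,0,0, -0.5,0,0,0,0,0,0, -0.5,0,0,0,0,0,0]'; python3 q.py
```

```text
time_s: 20.92
ee_pos: [0.5466, 0.1511, 0.0919]
eef_rot: [-3.138, 0.0, 1.699]
force: [0.7, 0.0, 0.0]
grip_width: 0.0007
[0.7 0.  0. ] [ 0.094 -0.008 -0.049] 0.001 -1.494 1.699 0.0007
time_s: 21.8
ee_pos: [0.5521, 0.1161, 0.0936]
eef_rot: [3.141, -0.0, 1.699]
force: [-1.3, 3.2, 2.1]
grip_width: 0.0009
[-1.3  3.2  2.1] [ 0.637  0.21  -0.034] 0.121 -1.557 1.699 0.0009
```

Contact with about 3 N, so the carriage is running freely. Continuing.

```bash
python3 -m inch '[-0.5,0,0,0,0,0,0, -0.5,0,0,0,0,0,0, -0.5,0,0,0,0,0,0, -0.5,0,0,0,0,0,0, -0.5,0,0,0,0,0,0, -0.5,0,0,0,0,0,0, -0.5,0,0,0,0,0,0, -0.3,0,0,0,0,0,0]'; python3 q.py
python3 -m inch '[-0.25,0,0,0,0,0,0, -0.25,0,0,0,0,0,0, 0,0,0,0,0,0,0]'; python3 q.py
python3 -m inch '[-0.2,0,0,0,0,0,0, 0,0,0,0,0,0,0]'; python3 q.py
```

```text
time_s: 22.8
ee_pos: [0.5569, 0.0782, 0.0934]
eef_rot: [-3.141, 0.0, 1.699]
force: [-0.4, 3.4, 1.2]
grip_width: 0.0003
[-0.4  3.4  1.2] [ 0.617  0.24  -0.053] 0.016 -1.624 1.699 0.0003
time_s: 23.18
ee_pos: [0.5572, 0.0757, 0.0934]
eef_rot: [-3.141, -0.003, 1.699]
force: [-3.8, 18.7, 2.6]
grip_width: 0.0002
[-3.8 18.7  2.6] [ 3.366  0.637 -0.027] -0.111 -1.633 1.699 0.0002
time_s: 23.42
ee_pos: [0.5572, 0.0757, 0.0935]
eef_rot: [-3.141, -0.006, 1.7]
force: [-4.2, 32.2, 3.6]
grip_width: 0.0005
[-4.2 32.2  3.6] [ 5.837  0.914 -0.127] -0.119 -1.637 1.7 0.0005
```

Hard stop: 32 N with no further motion. Letting go and checking.

```bash
python3 -m inch '[0.6,0,0,0,0,0,0, 1.1,0,0,0,0,0,0, 0,0,-3,0,0,0,0, 0,0,-4,0,0,0,0, 0,0,-4,0,0,0,0, 3,-3,-4,0,0,0,0, 6,-6,0,0,0,0,0, 6,-6,0,0,0,0,0, 6,-6,0,0,0,0,0, 0,0,0,0,0,0,0]'
python3 - <<'E'
from h import *
for c in ('top','scene'):
    im,dp=save(c,c+'1')
    for l,z in (('push_face',.106),('screw_grip',.096),('spare_pole',.018),('screwdriver',.018),('specimen',.086)):
        for r in ctrl.place_of(c,l)[:1]: print(c,l,round(r['score'],2),np.round(world(c,r['centre'],z),3))
a=cv2.imread('pics/top1.png')[140:290,230:450]; b=cv2.imread('pics/scene1.png')[180:400,230:450]
cv2.imwrite('pics/end.png',np.vstack([cv2.resize(a,(440,300),interpolation=cv2.INTER_CUBIC),cv2.resize(b,(440,300)[::1],interpolation=cv2.INTER_CUBIC)]))
E
```

```text
time_s: 24.68
ee_pos: [0.3714, 0.2307, 0.2439]
eef_rot: [3.141, -0.0, 1.703]
force: [0.2, -1.2, 0.8]
grip_width: 0.0003
top push_face 0.59 [0.556 0.058 0.106]
top screw_grip 0.68 [0.546 0.137 0.096]
top spare_pole 0.6 [ 0.475 -0.053  0.018]
top screwdriver 0.56 [0.653 0.034 0.018]
top specimen 0.57 [ 0.585 -0.148  0.086]
scene push_face 0.6 [0.556 0.063 0.106]
scene screw_grip 0.58 [0.557 0.145 0.096]
scene spare_pole 0.61 [ 0.476 -0.054  0.018]
scene screwdriver 0.74 [0.65  0.037 0.018]
scene specimen 0.61 [ 0.579 -0.138  0.086]
```

View pics/end.png

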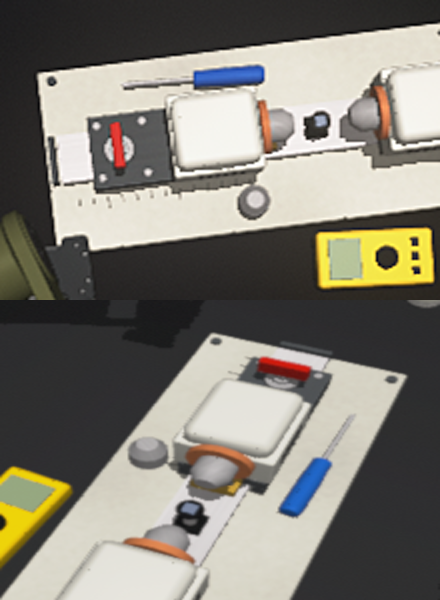

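```bash
python3 - <<'E'
from h import *
u=np.array([-.1296,.9916])
# base end corners crop (38,73),(57,250); plate end corners (88,119),(97,190); coil-top outer edge ignored
g=lambda p,z:world('top',(230+p[0]/2,140+p[1]/2),z)[:2]
e=np.mean([g((38,73),.018),g((57,250),.018)],0); pl=np.mean([g((88,119),.058),g((97,190),.058)],0)
print(e,pl,(e-pl)@u,'plate end y_mag',.3-(e-pl)@u)
print('face y_mag from touch',.3-(e-(np.array([.5572,.0757])-.0125*u))@u)
b=np.mean([g((0,0),0)],0)
E
python3 q.py
```

```text
[0.54104991 0.23530409] [0.54432236 0.16869602] 0.06647266977558079 plate end y_mag 0.23352733022441918
face y_mag from touch 0.12714270355494955
[ 0.1 -0.2 -0.1] [ 0.03  -0.054  0.02 ] -0.002 -1.233 1.698 0.0002
```

```bash
python3 - <<'E'
import cv2
a=cv2.imread('pics/scene1.png')[250:360,280:400]
cv2.imwrite('pics/stop.png',cv2.resize(a,None,fx=5,fy=5,interpolation=cv2.INTER_CUBIC))
E
```

```text
(no output)
```

View pics/stop.png

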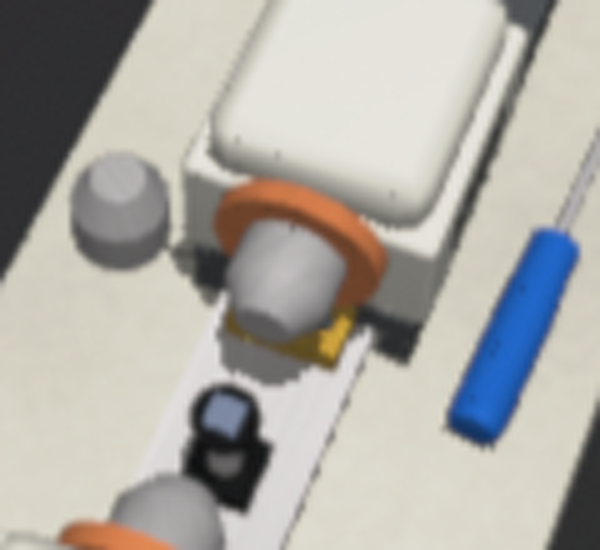

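The close view shows the carriage up against the brass stop (at about 300,335). The measured positions agree: plate end 233.5 mm against 235 expected, and face 127 mm against 125. The specimen stands untouched.

```bash
python3 -c "
from station import ctrl
print(ctrl.hand_in())"
```

```text
the job is handed in; nothing more can be done
None
```

The gib is set and the coil carriage is home against the brass stop. I handed the job in at about 25 s on the robot's clock, with the arm clear of everything.

- **Gib screw:** it started about half a turn plus 0.1 rad out. I turned it clockwise in two grips until it bottomed; the resisting moment rose to 0.77 N m with the blade parallel to the rail. I then re-gripped it square and backed it off 1.57 rad. A wrist picture afterwards put the blade at yaw 1.701, against 1.70 aimed for.
- **Carriage:** it slid with about 3 N and stopped hard, with 32 N giving no further motion, and then I let go. I measured the face at 127 mm and the plate end at 233.5 mm. The 125 and 235 mm I expected are my own estimates from the listed sizes. The close view shows the carriage up against the brass stop.
- **Travel:** it moved about 53 mm rather than the full 60. I take it to have started about 7 mm in, which the measured positions support but do not prove.
- **Other things:** the specimen and bystanders I looked at afterwards showed no clear movement. The top camera put the spare pole 14 mm from its first estimate, while the scene camera put it 2 mm away. I never went near it, so I take that as detection noise. I did not re-measure the teslameter, lens cleaner, objective or tray.
- **Slips:** one move was refused for a wrong number count, so the next turn ran in the air above the blade; nothing was touched and I undid it. One check of the blade angle at the bottomed position crashed, so I judged that from the picture instead.

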